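# Select the three-dot filter on a photometer and start the reading

### The job

On the bench photometer, gently push the upright tab of the round filter selector with a fingertip, without pinching it, until the tab points squarely at the middle of the label with three dots. Then press the round read key on the near edge of the same instrument all the way down and let it come up again. Leave the glassware and everything else where it stands.

Things in the scene. Friction and masses are not known exactly. Their poses are not given: they have to be found in the camera images.
- photometer: Grey low box fixed to the bench, 300 x 260 mm, flat deck 70 mm above the bench. Origin on the bench below the selector's axis; x points to its rear edge, away from the robot (box: x -140 to +160 mm, y -130 to +130 mm), z up. A white ridge 24 mm high runs along the rear of the deck (x 124 to 156 mm). Everything on the deck turns with it.
- dial: Filter selector: dark disc, 96 mm across, 12 mm thick, turning about a vertical axis; hub 36 mm across, 24 mm high on it. Origin on the axis at the disc's underside (72 mm above the bench), z up, x along the tab. Turns both ways with steady friction (0.1 N m, 2 N at the tab), no clicks, stays where left; stops 123 degrees either side of the photometer's x axis, so never passes the near side.
- tab_mid (a point): Middle of the tab, 58 mm from the selector's axis and 28 mm above dial's origin. The tab is an upright white radial fin on the disc, 10 mm thick, from 17 to 69 mm from the axis with a 4 mm thick nose on to 78 mm, its top 44 mm above dial's origin (its foot 12 mm above it). It starts between the two rear labels.
- aim (a point): The point the tab points at on the ring of labels: 100 mm from the selector's axis along the tab's direction, at deck level. Turns with the selector.
- label1: White round label button with one black dot, 40 mm across, 4 mm thick, fixed on the deck 100 mm from the selector's axis, in any one of four slots at -105, -40, +40, +105 degrees from the photometer's x axis (counter-clockwise from above). Origin at the centre of its underside (70 mm above the bench).
- label2: White round label button with two black dots, 40 mm across, 4 mm thick, fixed on the deck 100 mm from the selector's axis, in any one of four slots at -105, -40, +40, +105 degrees from the photometer's x axis (counter-clockwise from above). Origin at the centre of its underside (70 mm above the bench).
- label3: White round label button with three black dots in a triangle (the wanted one), 40 mm across, 4 mm thick, fixed on the deck 100 mm from the selector's axis, in any one of four slots at -105, -40, +40, +105 degrees from the photometer's x axis (counter-clockwise from above). Origin at the centre of its underside (70 mm above the bench).
- label4: White round label button with four black dots in a square, 40 mm across, 4 mm thick, fixed on the deck 100 mm from the selector's axis, in any one of four slots at -105, -40, +40, +105 degrees from the photometer's x axis (counter-clockwise from above). Origin at the centre of its underside (70 mm above the bench).
- key (a joint): Travel of the spring-loaded read key: 0 up, 0.006 m fully down (about 5 N); it springs back.
- key_top (a point): Centre of the top of the round read key, 26 mm across, in a small housing on the deck near the instrument's near edge, 105 mm from the selector's axis; pressed straight down.
- vial: Small capped glass vial, 18 mm across, 45 mm tall, standing loose on the deck's near left corner. Origin at the centre of its underside. Not to be moved.
- cuvette: Clear block cuvette 12.5 x 12.5 x 45 mm standing loose on the deck's near right corner. Origin at the centre of its underside. Not to be moved.
- beaker: Glass beaker, 72 mm across, 90 mm tall, on the bench left of the instrument. Origin at the centre of its underside. Not to be moved.
- cup_a: Steel cup, 56 mm across, 50 mm tall, on the bench right of the instrument, the nearer one. Origin at the centre of its underside. Not to be moved.
- cup_b: Steel cup as cup_a, the farther one. Not to be moved.
- flask: Amber stoppered flask, 68 mm across, 165 mm tall, on the bench behind the beaker. Origin at the centre of its underside. Not to be moved.

How it is judged:
By the outcome, as a careful person would: the job done as asked, in the order asked, and still so for the second after the job is handed in, with the robot touching nothing.
It also fails if it takes over 61 s, if anything falls off the work surface, if the arm or the gripper's body presses on something with over 40 N, if the wrist force passes 120 N, or if a joint passes its speed limit or range.

### The arm

A 7-joint arm with a two-finger parallel gripper is mounted at the origin on the work surface. World frame = base frame: x ahead of the robot, y to its left, z up, the work surface at z = 0. Lengths are in m, angles in rad, forces in N, time in s.
With the tool pointing down it reaches from about 0.35 to 0.9 m from the base axis. Payload 8.1 kg.
Tool frame: the origin (TCP) lies at the very end of the fingers, on their centre line; the grasp point (between the pads) lies 19 mm behind it; z points along the fingers, y is the line along which they close (so a half turn about z gives the same grasp; the last joint's range is limited). The gripper opens to 92 mm and grips with 3 to 60 N. Pads are 19 mm wide; open, the fingers measure 130 mm over their backs; the gripper's body (75 mm by 190 mm) begins 47 mm behind the grasp point.
Start: joints at [1.238, 0.434, 0.025, 1.573, -0.012, 1.134, -0.075], TCP at [0.142, -0.609, 0.227] pointing down, gripper open.
Joint ranges: [-2.62, 2.62], [-0.44, 2.09], [-1.27, 1.32], [0.08, 2.57], [-1.32, 4.46], [0.12, 2], [-2.74, 2.74]. Speed limits (rad/s): [2.22, 2.22, 3.01, 3.01, 3.14, 3.14, 3.14].

### API

Orientations are given as a rotation vector (axis times angle).
In Python, from cell import arm gives the robot as it stands.
- The arm moves only by the tool drive_tool, never from a script. Its argument "targets" is a list of rows, each a list of 7 numbers: the turn, a rotation vector about the world's x, y, z in units of 5 degrees (1.0 is 5 degrees), then the shift along the world's x, y, z in units of 40 mm (1.0 is 40 mm), then the opening, from 0 (shut) to 1 (fully open). In form: [[wx, wy, wz, dx, dy, dz, fingers], ...]. A call has 1 to 5 rows; each row is the pose to reach, as a shift and turn from the pose commanded when the call began; what a row does not reach only later rows make up. A row lasts 1/10 s, in which the tool goes at most 50 mm and 8.59 degrees, less where a joint would pass 70% of its speed; a pose out of reach is approached as far as the arm can. A call with a gripper value outside its range is refused whole. The fingers move at their own pace and stop on an object; "force" is the grip in N (left out, the last holds). Time passes only in rows, so rows that repeat a pose let the fingers close. It gives the time, the measured TCP pose, the force, the opening and the grip force at its end, in the units of the state.
- arm.observe(): the state, without advancing time (a new reading comes with each control period).
- arm.get_image(name): name is "scene" or "top" or "wrist"; returns a dict with "pixels" (480x640x3 uint8, red, green, blue), "intrinsics" (3x3 intrinsics, pixels), "rvec" (rotation vector, rad) and "tvec" (3), from world to camera coordinates, as OpenCV has them; the wrist camera has in their place "mount" (4x4, takes a point from camera to tool coordinates, whose origin is the TCP and whose axes are the flange's). Camera axes: x right, y down, z forward; pixel columns grow to the right and rows downward; lengths in m; the calibration is good to about 2 mm. A picture is of the moment at which its call begins: read the wrist's pose just before it. There is no depth.
- arm.sign_off(): hands the job in; it is judged then, once.
The state is a dict: "clock": time; "joints": joint angles; "dq": joint speeds; "joint_efforts": joint torques, N m; "position": TCP position; "ee_rot": TCP orientation; "force": force on the tool from outside, world axes, zero at the start; "ft_torque": the same for the moment, N m; "width": opening from 0.0 (shut) to 1.0 (fully open); "gripper_force": force on a finger pad.
Only numpy, scipy, OpenCV 4.12 (cv2) and the standard library are available. Lean on these libraries where they do the work, as an engineer would, in place of code of your own. Each camera call takes 0.05 s, during which the arm holds its last target. There are 200 camera calls.

## Working session

There is one attempt and no reset: what is moved stays moved. The work goes in short steps, Python scripts to look and compute and a tool call to move; the robot and the scene stay as the last step left them, time stands still between calls to the robot, and variables do not carry over. Pictures are saved under pics/ and viewed, at most 10 in all, crops included, and the job is handed in when it is done.

Besides the shell and the picture viewer there is one more tool, called after ">>>" as name(argument=value, ...) on one line, values as JSON. drive_tool: Moves the arm, as the interface text tells. Its arguments: {"type":"object","properties":{"targets":{"type":"array"},"force":{"type":"number"}},"required":["targets"]}

```bash
mkdir -p pics; cat > h.py <<'E'
from cell import arm
import cv2, numpy as np
def save(n,f):
    d=arm.get_image(n); cv2.imwrite(f'pics/{f}.png',d['pixels'][:,:,::-1]); np.savez(f'pics/{f}.npz',**{k:v for k,v in d.items()}); return d
def ray(d,uv,z):
    K=np.array(d['intrinsics']);R=cv2.Rodrigues(np.array(d['rvec'],float))[0];t=np.array(d['tvec'],float).ravel()
    c=-R.T@t; r=R.T@np.linalg.inv(K)@np.array([uv[0],uv[1],1.]); return c+r*(z-c[2])/r[2]
def proj(d,P):
    return cv2.projectPoints(np.array(P,float).reshape(-1,3),np.array(d['rvec'],float),np.array(d['tvec'],float),np.array(d['intrinsics'],float),None)[0].reshape(-1,2)
E
python3 - <<'E'
from h import *
save('top','t1');save('scene','s1');s=arm.observe();print({k:np.round(v,3) for k,v in s.items()})
E
```

```text
{'clock': np.float64(0.1), 'joints': array([ 1.238,  0.435,  0.025,  1.574, -0.012,  1.134, -0.075]), 'dq': array([ 0.   ,  0.   ,  0.   , -0.002,  0.   ,  0.001,  0.002]), 'joint_efforts': array([ 3.0000e-03, -6.6912e+01,  9.8800e-01, -3.1515e+01, -6.0000e-02,
        3.7000e-02, -0.0000e+00]), 'position': array([ 0.142, -0.608,  0.226]), 'ee_rot': array([-3.12, -0.36,  0.  ]), 'force': array([-0.88 , -0.197, -0.527]), 'ft_torque': array([0.015, 0.031, 0.045]), 'gripper_force': np.float64(0.0), 'width': np.float64(1.003)}
```

View pics/t1.png

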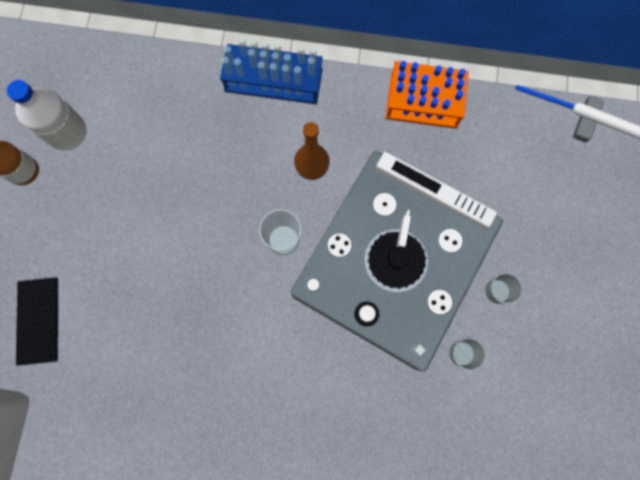

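View pics/s1.png

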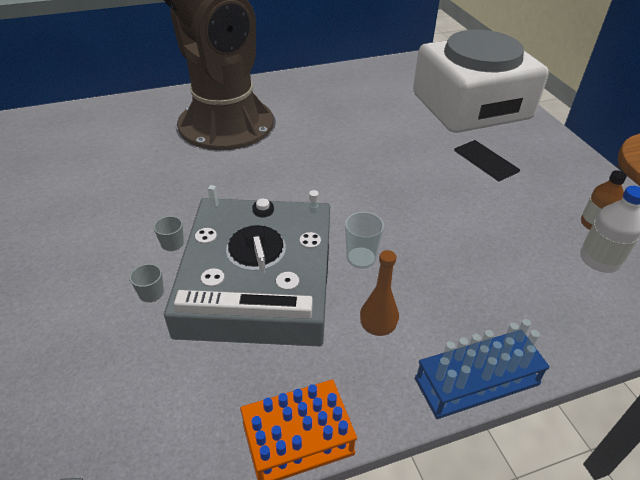

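The top view shows the selector axis near (397,260), with the tab tip at about (407,213). The three-dot label is at (440,302), in the near-right slot. The read key is at (367,314), the vial at (313,285) and the cuvette at (420,350).

```bash
cat > m.py <<'E'
from h import *
from scipy.optimize import least_squares
def load(f): return dict(np.load(f'pics/{f}.npz'))
def cent(d,uv,r=14):
    g=d['pixels'].astype(int).min(2); x,y=map(int,uv); w=g[y-r:y+r+1,x-r:x+r+1]>170
    w=cv2.morphologyEx(w.astype(np.uint8),cv2.MORPH_CLOSE,np.ones((5,5)))
    n,l,st,c=cv2.connectedComponentsWithStats(w); i=1+np.argmax(st[1:,4]); return c[i]+[x-r,y-r]
obs=[]
A=np.radians([40,-40,-105,105])
for f,uvs in (('t1',[(385,204),(451,240),(440,302),(339,245)]),('s1',[(288,280),(213,276),(205,235),(310,240)])):
    d=load(f); obs.append((d,np.array([cent(d,u) for u in uvs])))
def pts(p): return np.c_[p[0]+.1*np.cos(A+p[2]),p[1]+.1*np.sin(A+p[2]),np.full(4,.074)]
for sel in ([0],[1],[0,1]):
    r=least_squares(lambda p:np.concatenate([(proj(obs[i][0],pts(p))-obs[i][1]).ravel() for i in sel]),[.6,0,0])
    print(sel,r.x[:2].round(4),np.degrees(r.x[2]).round(2),np.abs(r.fun).max().round(2))
p=r.x
d=obs[0][0]
for n,uv,z in (('tabtip',(407,212),.116),('key',(367,314),.09),('vial',(313,285),.115),('cuv',(420,350),.115),('cupb',(504,289),.05),('cupa',(467,353),.05),('beaker',(280,230),.09)):
    q=ray(d,uv,z)[:2]-p[:2]; a=np.degrees(np.arctan2(q[1],q[0])-p[2]); print(n,(q+p[:2]).round(3),'r',np.hypot(*q).round(3),'ang',((a+180)%360-180).round(1))
E
python3 m.py
```

```text
[0] [ 0.5478 -0.0537] -21.86 0.42
[1] [ 0.5485 -0.0528] -22.12 0.18
[0, 1] [ 0.5481 -0.0533] -21.96 0.56
tabtip [ 0.621 -0.058] r 0.074 ang 18.2
key [ 0.449 -0.015] r 0.106 ang -178.9
vial [0.48  0.078] r 0.148 ang 139.4
cuv [ 0.403 -0.102] r 0.153 ang -139.5
cupb [ 0.528 -0.248] r 0.196 ang -74.0
cupa [ 0.411 -0.193] r 0.196 ang -112.4
beaker [0.567 0.147] r 0.201 ang 106.6
```

```bash
cat > g.py <<'E'
from h import *
import sys
from scipy.spatial.transform import Rotation as Ro
C=np.array([.5481,-.0533]); YAW=-21.96
def state():
    s=arm.observe(); R=Ro.from_rotvec(s['ee_rot']).as_matrix(); y=R[:,1]; return s,np.array(s['position']),np.degrees(np.arctan2(y[1],y[0])),R
def goal(th,r,off,z):
    u=np.array([np.cos(np.radians(th)),np.sin(np.radians(th))]); n=np.array([-u[1],u[0]]); return np.r_[C+r*u+off*n,z]
def delta(g,th):
    s,p,y,R=state(); print('t',round(s['clock'],2),'p',p.round(4),'yang',y.round(2),'z',R[:,2].round(3),'q7',round(s['joints'][6],2),'F',np.round(s['force'],1))
    print('  need units',((g-p)/.04).round(2),'turn',round(((th-y+180)%360-180)/5,2))
E
python3 - <<'E'
from g import *
delta(goal(-4,.060,.027,.2),-4)
E
```

```text
t 0.1 p [ 0.1422 -0.6081  0.226 ] yang -76.83 z [-0.     0.001 -1.   ] q7 -0.08 F [-0.9 -0.2 -0.5]
  need units [11.69 14.44 -0.65] turn 14.57
```

>>> drive_tool(targets=[[0, 0, 1, 0.7, 0.9, 0, 0], [0, 0, 2, 1.4, 1.8, 0, 0], [0, 0, 3, 2.1, 2.7, 0, 0], [0, 0, 4, 2.8, 3.6, 0, 0], [0, 0, 5, 3.5, 4.5, 0, 0]])

```text
clock: 0.6
position: [0.283, -0.4269, 0.2266]
ee_rot: [-2.967, -1.032, 0.0]
force: [0.9, 0.1, -0.1]
width: 0.612
gripper_force: 0.0
```

>>> drive_tool(targets=[[0, 0, 1, 0.7, 0.9, 0, 0], [0, 0, 2, 1.4, 1.8, 0, 0], [0, 0, 3, 2.1, 2.7, 0, 0], [0, 0, 4, 2.8, 3.6, 0, 0], [0, 0, 5, 3.5, 4.5, 0, 0]])

```text
clock: 1.1
position: [0.423, -0.247, 0.2267]
ee_rot: [2.674, 1.65, -0.0]
force: [1.4, -1.3, 0.6]
width: 0.176
gripper_force: 0.0
```

>>> drive_tool(targets=[[0, 0, 1, 0.8, 0.9, 0, 0], [0, 0, 2, 1.6, 1.8, 0, 0], [0, 0, 3, 2.4, 2.8, 0, 0], [0, 0, 4, 3.2, 3.8, 0, 0], [0, 0, 4.5, 4, 4.7, 0, 0]])

```text
clock: 1.6
position: [0.5826, -0.0594, 0.2265]
ee_rot: [-2.3, -2.139, 0.001]
force: [1.4, -0.2, 0.3]
width: 0.003
gripper_force: 0.0
```

```bash
python3 - <<'E'
from g import *
delta(goal(-4,.060,.027,.2),-4)
d=save('top','t2')
im=d['pixels'][160:360,300:500,::-1]; cv2.imwrite('pics/t2c.png',cv2.resize(im,None,fx=3,fy=3,interpolation=cv2.INTER_CUBIC))
E
```

```text
t 1.6 p [ 0.5826 -0.0594  0.2265] yang -4.16 z [-0. -0. -1.] q7 -0.26 F [ 1.4 -0.2  0.3]
  need units [ 0.68  0.72 -0.66] turn 0.03
```

View pics/t2c.png

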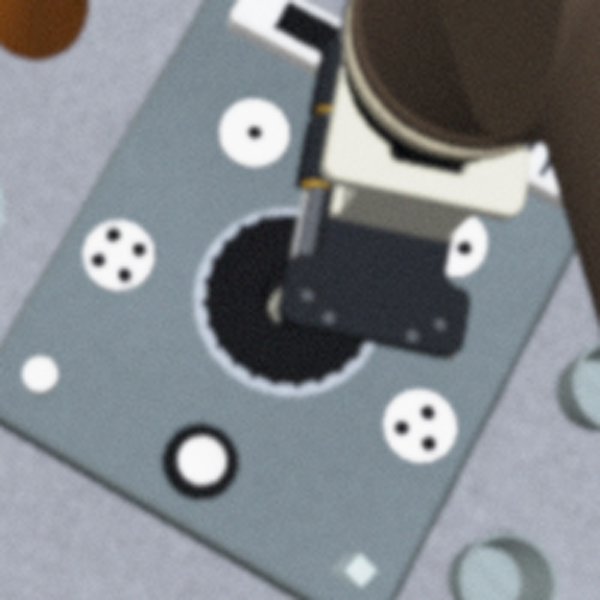

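The labels and dial are as measured, but the gripper hides the tab. I'll check the gripper's layout in the scene view before lowering it.

```bash
python3 - <<'E'
from g import *
save('scene','s2'); w=arm.get_image('wrist'); print(np.round(w['mount'],3)); cv2.imwrite('pics/w2.png',w['pixels'][:,:,::-1])
a=cv2.imread('pics/s2.png')[60:360,120:420]; b=cv2.resize(cv2.imread('pics/w2.png'),(400,300)); cv2.imwrite('pics/sw2.png',np.hstack([cv2.resize(a,(400,400)),np.vstack([b,np.zeros((100,400,3),np.uint8)])]))
E
```

```text
[[-0.    -0.959 -0.283  0.078]
 [ 1.    -0.    -0.001  0.   ]
 [ 0.001 -0.283  0.959 -0.158]
 [ 0.     0.     0.     1.   ]]
```

View pics/sw2.png

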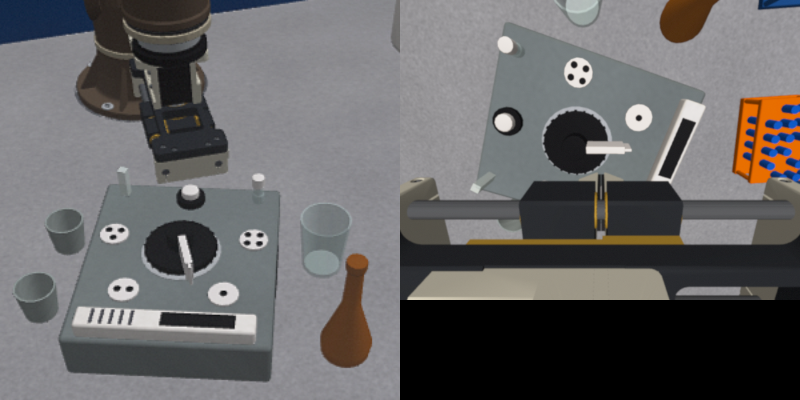

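The tab is unchanged. The closed fingers are aligned along the tab, and the camera is on the trailing side. I'll move over and go down beside the tab.

>>> drive_tool(targets=[[0, 0, 0, 0.7, 0.7, 0, 0], [0, 0, 0, 0.7, 0.7, -1, 0], [0, 0, 0, 0.7, 0.7, -2, 0], [0, 0, 0, 0.7, 0.7, -2.8, 0], [0, 0, 0, 0.7, 0.7, -3.3, 0]])

```text
clock: 2.25
position: [0.6077, -0.035, 0.0917]
ee_rot: [-2.304, -2.132, 0.006]
force: [-0.1, -0.2, -0.5]
width: 0.002
gripper_force: 0.0
```

```bash
python3 - <<'E'
from g import *
g=goal(-4,.060,.0145,.094);delta(g,-4)
w=arm.get_image('wrist'); cv2.imwrite('pics/w3.png',w['pixels'][:,:,::-1])
for k in (-4,-9,-14,-19,-24,-29,-54,-79,-104,-109,-114,-119,-124,-127):
    print(k,((goal(k,.060,.0145,.094)-g)/.04).round(2))
E
```

```text
t 2.25 p [ 0.6077 -0.035   0.0917] yang -4.44 z [-0.004 -0.001 -1.   ] q7 -0.39 F [-0.1 -0.2 -0.5]
  need units [ 0.03 -0.2   0.06] turn 0.09
-4 [0. 0. 0.]
-9 [ 0.02 -0.13  0.  ]
-14 [ 0.02 -0.27  0.  ]
-19 [ 0.01 -0.4   0.  ]
-24 [-0.   -0.54  0.  ]
-29 [-0.03 -0.67  0.  ]
-54 [-0.35 -1.26  0.  ]
-79 [-0.88 -1.66  0.  ]
-104 [-1.53 -1.8   0.  ]
-109 [-1.67 -1.79  0.  ]
-114 [-1.8  -1.77  0.  ]
-119 [-1.93 -1.74  0.  ]
-124 [-2.06 -1.7   0.  ]
-127 [-2.13 -1.67  0.  ]
```

View pics/w3.png

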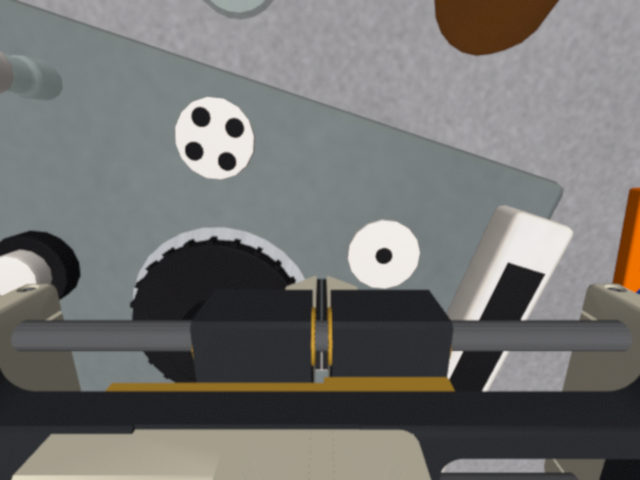

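No contact yet: the fingers are beside the tab, with the one-dot label at (384,254) visible. I'll start the push, following the arc.

>>> drive_tool(targets=[[0, 0, 0, 0.03, -0.2, 0, 0], [0, 0, -1, 0.05, -0.33, 0, 0], [0, 0, -2, 0.05, -0.47, 0, 0], [0, 0, -3, 0.04, -0.6, 0, 0], [0, 0, -4, 0.03, -0.74, 0, 0]])

```text
clock: 2.8
position: [0.612, -0.0635, 0.0967]
ee_rot: [2.643, 1.697, 0.003]
force: [-0.4, 2.1, 0.2]
width: 0.003
gripper_force: 0.9
```

```bash
python3 - <<'E'
from g import *
for k in range(-29,-50,-5): delta(goal(k,.060,.0145,.094),k)
E
```

```text
t 2.8 p [ 0.612  -0.0635  0.0967] yang -24.6 z [ 0.002  0.    -1.   ] q7 -0.63 F [-0.4  2.1  0.2]
  need units [-0.11 -0.15 -0.07] turn -0.88
t 2.8 p [ 0.612  -0.0635  0.0967] yang -24.6 z [ 0.002  0.    -1.   ] q7 -0.63 F [-0.4  2.1  0.2]
  need units [-0.15 -0.28 -0.07] turn -1.88
t 2.8 p [ 0.612  -0.0635  0.0967] yang -24.6 z [ 0.002  0.    -1.   ] q7 -0.63 F [-0.4  2.1  0.2]
  need units [-0.2  -0.41 -0.07] turn -2.88
t 2.8 p [ 0.612  -0.0635  0.0967] yang -24.6 z [ 0.002  0.    -1.   ] q7 -0.63 F [-0.4  2.1  0.2]
  need units [-0.27 -0.53 -0.07] turn -3.88
t 2.8 p [ 0.612  -0.0635  0.0967] yang -24.6 z [ 0.002  0.    -1.   ] q7 -0.63 F [-0.4  2.1  0.2]
  need units [-0.34 -0.64 -0.07] turn -4.88
```

Contact is made at about 2 N, so I'll carry on.

>>> drive_tool(targets=[[0, 0, -1, -0.1, -0.15, -0.03, 0], [0, 0, -2, -0.15, -0.28, -0.05, 0], [0, 0, -3, -0.2, -0.41, -0.05, 0], [0, 0, -4, -0.27, -0.53, -0.05, 0], [0, 0, -5, -0.34, -0.64, -0.05, 0]])

```text
clock: 3.3
position: [0.5993, -0.0892, 0.0952]
ee_rot: [2.947, 1.084, 0.007]
force: [3.3, 1.8, 0.1]
width: 0.003
gripper_force: 1.3
```

```bash
python3 - <<'E'
from g import *
for k in range(-54,-75,-5): delta(goal(k,.060,.0145,.094),k)
E
```

```text
t 3.3 p [ 0.5993 -0.0892  0.0952] yang -49.6 z [ 0.005  0.    -1.   ] q7 -0.96 F [3.3 1.8 0.1]
  need units [-0.11 -0.1  -0.03] turn -0.88
t 3.3 p [ 0.5993 -0.0892  0.0952] yang -49.6 z [ 0.005  0.    -1.   ] q7 -0.96 F [3.3 1.8 0.1]
  need units [-0.2  -0.2  -0.03] turn -1.88
t 3.3 p [ 0.5993 -0.0892  0.0952] yang -49.6 z [ 0.005  0.    -1.   ] q7 -0.96 F [3.3 1.8 0.1]
  need units [-0.3  -0.29 -0.03] turn -2.88
t 3.3 p [ 0.5993 -0.0892  0.0952] yang -49.6 z [ 0.005  0.    -1.   ] q7 -0.96 F [3.3 1.8 0.1]
  need units [-0.41 -0.37 -0.03] turn -3.88
t 3.3 p [ 0.5993 -0.0892  0.0952] yang -49.6 z [ 0.005  0.    -1.   ] q7 -0.96 F [3.3 1.8 0.1]
  need units [-0.52 -0.45 -0.03] turn -4.88
```

>>> drive_tool(targets=[[0, 0, -1, -0.11, -0.1, 0, 0], [0, 0, -2, -0.2, -0.2, 0, 0], [0, 0, -3, -0.3, -0.29, 0, 0], [0, 0, -4, -0.41, -0.37, 0, 0], [0, 0, -5, -0.52, -0.45, 0, 0]])

```text
clock: 3.8
position: [0.5786, -0.1074, 0.0952]
ee_rot: [3.112, 0.421, 0.008]
force: [2.5, 2.7, 0.2]
width: 0.008
gripper_force: 1.3
```

```bash
python3 - <<'E'
from g import *
for k in range(-79,-100,-5): delta(goal(k,.060,.0145,.094),k)
E
```

```text
t 3.8 p [ 0.5786 -0.1074  0.0952] yang -74.61 z [ 0.005 -0.    -1.   ] q7 -1.29 F [2.5 2.7 0.2]
  need units [-0.12 -0.05 -0.03] turn -0.88
t 3.8 p [ 0.5786 -0.1074  0.0952] yang -74.61 z [ 0.005 -0.    -1.   ] q7 -1.29 F [2.5 2.7 0.2]
  need units [-0.25 -0.1  -0.03] turn -1.88
t 3.8 p [ 0.5786 -0.1074  0.0952] yang -74.61 z [ 0.005 -0.    -1.   ] q7 -1.29 F [2.5 2.7 0.2]
  need units [-0.37 -0.14 -0.03] turn -2.88
t 3.8 p [ 0.5786 -0.1074  0.0952] yang -74.61 z [ 0.005 -0.    -1.   ] q7 -1.29 F [2.5 2.7 0.2]
  need units [-0.51 -0.17 -0.03] turn -3.88
t 3.8 p [ 0.5786 -0.1074  0.0952] yang -74.61 z [ 0.005 -0.    -1.   ] q7 -1.29 F [2.5 2.7 0.2]
  need units [-0.64 -0.19 -0.03] turn -4.88
```

>>> drive_tool(targets=[[0, 0, -1, -0.12, -0.05, 0, 0], [0, 0, -2, -0.25, -0.1, 0, 0], [0, 0, -3, -0.37, -0.14, 0, 0], [0, 0, -4, -0.51, -0.17, 0, 0], [0, 0, -5, -0.64, -0.19, 0, 0]])

```text
clock: 4.3
position: [0.5531, -0.1151, 0.0953]
ee_rot: [-3.13, 0.263, -0.008]
force: [3.3, 0.5, 1.1]
width: 0.002
gripper_force: 1.3
```

```bash
python3 - <<'E'
from g import *
for k in (-104,-108,-112,-116,-119,-121): delta(goal(k,.060,.0145,.094),k)
E
```

```text
t 4.3 p [ 0.5531 -0.1151  0.0953] yang -99.61 z [ 0.005 -0.    -1.   ] q7 -1.64 F [3.3 0.5 1.1]
  need units [-0.14  0.   -0.03] turn -0.88
t 4.3 p [ 0.5531 -0.1151  0.0953] yang -99.61 z [ 0.005 -0.    -1.   ] q7 -1.64 F [3.3 0.5 1.1]
  need units [-0.24  0.01 -0.03] turn -1.68
t 4.3 p [ 0.5531 -0.1151  0.0953] yang -99.61 z [ 0.005 -0.    -1.   ] q7 -1.64 F [3.3 0.5 1.1]
  need units [-0.35  0.02 -0.03] turn -2.48
t 4.3 p [ 0.5531 -0.1151  0.0953] yang -99.61 z [ 0.005 -0.    -1.   ] q7 -1.64 F [3.3 0.5 1.1]
  need units [-0.46  0.04 -0.03] turn -3.28
t 4.3 p [ 0.5531 -0.1151  0.0953] yang -99.61 z [ 0.005 -0.    -1.   ] q7 -1.64 F [3.3 0.5 1.1]
  need units [-0.54  0.06 -0.03] turn -3.88
t 4.3 p [ 0.5531 -0.1151  0.0953] yang -99.61 z [ 0.005 -0.    -1.   ] q7 -1.64 F [3.3 0.5 1.1]
  need units [-0.59  0.07 -0.03] turn -4.28
```

>>> drive_tool(targets=[[0, 0, -0.9, -0.14, 0, 0, 0], [0, 0, -1.7, -0.24, 0.01, 0, 0], [0, 0, -2.5, -0.35, 0.02, 0, 0], [0, 0, -3.3, -0.46, 0.04, 0, 0], [0, 0, -3.9, -0.54, 0.06, 0, 0]])

```text
clock: 4.8
position: [0.5314, -0.1128, 0.0952]
ee_rot: [-3.04, 0.788, -0.008]
force: [2.7, -0.8, 0.5]
width: 0.003
gripper_force: 1.3
```

```bash
python3 - <<'E'
from g import *
for k in (-121,-123,-125,-127): delta(goal(k,.060,.0145,.094),k)
d=save('top','t3');s=save('scene','s3')
f=lambda i,y,x,h,w:cv2.resize(i['pixels'][y:y+h,x:x+w,::-1],(400,400),interpolation=cv2.INTER_CUBIC)
cv2.imwrite('pics/c3.png',np.hstack([f(d,190,330,130,130),f(s,180,180,130,130)]))
E
```

```text
t 4.8 p [ 0.5314 -0.1128  0.0952] yang -119.07 z [ 0.005 -0.    -1.   ] q7 -1.93 F [ 2.7 -0.8  0.5]
  need units [-0.04  0.02 -0.03] turn -0.39
t 4.8 p [ 0.5314 -0.1128  0.0952] yang -119.07 z [ 0.005 -0.    -1.   ] q7 -1.93 F [ 2.7 -0.8  0.5]
  need units [-0.1   0.03 -0.03] turn -0.79
t 4.8 p [ 0.5314 -0.1128  0.0952] yang -119.07 z [ 0.005 -0.    -1.   ] q7 -1.93 F [ 2.7 -0.8  0.5]
  need units [-0.15  0.05 -0.03] turn -1.19
t 4.8 p [ 0.5314 -0.1128  0.0952] yang -119.07 z [ 0.005 -0.    -1.   ] q7 -1.93 F [ 2.7 -0.8  0.5]
  need units [-0.2   0.07 -0.03] turn -1.59
```

View pics/c3.png

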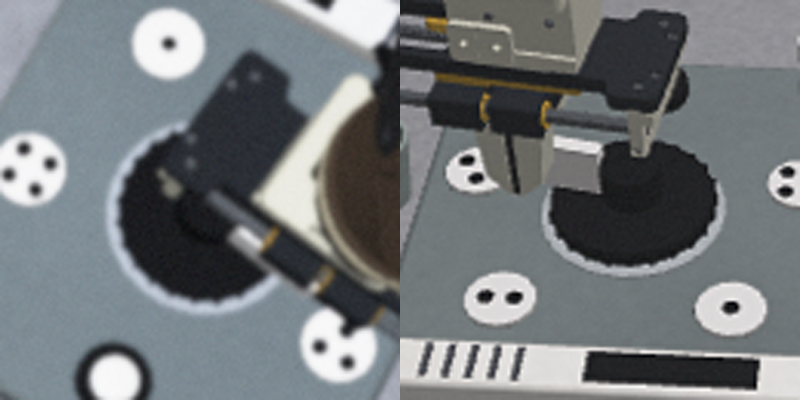

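The tab is against the fingers and close to the three-dot label. I'll push to about -125°, back off the face and lift to look.

>>> drive_tool(targets=[[0, 0, -0.4, -0.05, 0.02, 0, 0], [0, 0, -0.8, -0.1, 0.03, 0, 0], [0, 0, -1.2, -0.15, 0.05, 0, 0], [0, 0, -1.2, -0.15, 0.05, 0, 0], [0, 0, -1.2, 0.1, -0.12, 0, 0]])

```text
clock: 5.4
position: [0.5327, -0.1156, 0.093]
ee_rot: [-2.998, 0.937, 0.002]
force: [0.0, -0.1, 0.3]
width: 0.004
gripper_force: 0.0
```

>>> drive_tool(targets=[[0, 0, 0, 0.3, -0.2, 0, 0], [0, 0, 0, 0.3, -0.2, 0.8, 0], [0, 0, 0, 0.3, -0.2, 1.8, 0], [0, 0, 0, 0.8, -1.2, 2.5, 0], [0, 0, 0, 1.2, -2.2, 2.5, 0]])

```text
clock: 5.9
position: [0.5848, -0.2043, 0.1973]
ee_rot: [-2.998, 0.932, -0.01]
force: [1.2, -0.2, 0.3]
width: 0.006
gripper_force: 0.0
```

>>> drive_tool(targets=[[0, 0, 0, 0.6, -1, 0, 0], [0, 0, 0, 1.0, -2, 0, 0], [0, 0, 0, 1.0, -3, 0, 0]])

```text
clock: 6.2
position: [0.6235, -0.3254, 0.192]
ee_rot: [-2.998, 0.935, 0.0]
force: [-0.1, -0.5, 0.0]
width: 0.005
gripper_force: 0.0
```

```bash
python3 - <<'E'
from g import *
delta(goal(-125,.060,.0145,.094),-125)
d=save('top','t4');s=save('scene','s4')
f=lambda i,y,x,h,w:cv2.resize(i['pixels'][y:y+h,x:x+w,::-1],(400,400),interpolation=cv2.INTER_CUBIC)
cv2.imwrite('pics/c4.png',np.hstack([f(d,225,370,100,100),f(s,190,180,100,100)]))
u=lambda a:np.r_[np.cos(np.radians(a)),np.sin(np.radians(a))]
for a in (-123,-127):
  for n,i in (('t',d),('s',s)): print(a,n,proj(i,[np.r_[C+.078*u(a),.116],np.r_[C+.017*u(a),.116]]).round(1).tolist())
E
```

```text
t 6.2 p [ 0.6235 -0.3254  0.192 ] yang -124.65 z [ 0.     0.001 -1.   ] q7 -1.7 F [-0.1 -0.5  0. ]
  need units [-2.45  5.37 -2.45] turn -0.07
-123 t [[437.1, 286.7], [407.4, 261.8]]
-123 s [[211.6, 222.0], [244.2, 227.9]]
-127 t [[434.9, 289.1], [407.0, 262.3]]
-127 s [[212.9, 220.1], [244.4, 227.5]]
```

View pics/c4.png

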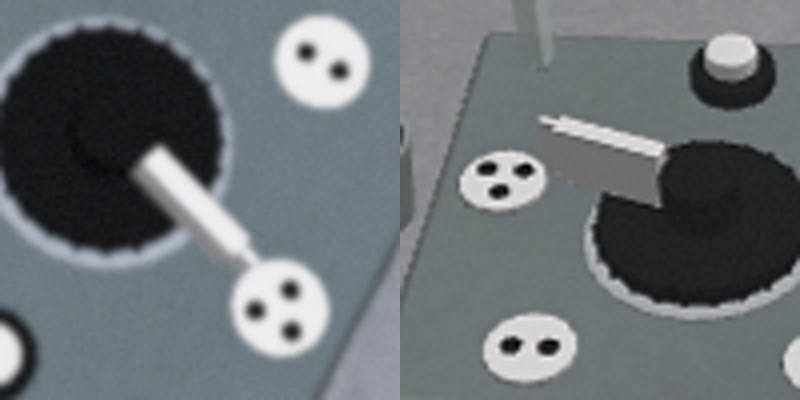

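The tab now points near the three-dot label: the strip in the top crop runs from (150,160) to about (255,260), with the label at (281,308). I'll measure its angle by matching a rendered tab top.

```bash
cat > ta.py <<'E'
from g import *
def fit(f,roi):
    d=dict(np.load(f'pics/{f}.npz')); g=d['pixels'].astype(np.float32).min(2); x0,y0,x1,y1=roi; S=8
    im=cv2.resize(g[y0:y1,x0:x1],None,fx=S,fy=S,interpolation=cv2.INTER_LINEAR)
    best=[]
    for a in np.arange(-135,-114,.25):
        u=np.r_[np.cos(np.radians(a)),np.sin(np.radians(a))];n=np.r_[-u[1],u[0]]
        P=[np.r_[C+r*u+w*n,.116] for r,w in ((.017,.005),(.069,.005),(.069,.002),(.078,.002),(.078,-.002),(.069,-.002),(.069,-.005),(.017,-.005))]
        q=((proj(d,P)-[x0,y0]+.5)*S).astype(np.int32); m=np.zeros(im.shape,np.float32); cv2.fillPoly(m,[q],1); m=cv2.GaussianBlur(m,(0,0),S*.6)
        t=im; bx=cv2.boundingRect(q); p=S*3
        X,Y=max(bx[0]-p,0),max(bx[1]-p,0); T=m[Y:bx[1]+bx[3]+p,X:bx[0]+bx[2]+p]
        pad=cv2.copyMakeBorder(im,2*S,2*S,2*S,2*S,cv2.BORDER_REPLICATE)
        r=cv2.matchTemplate(pad,T,cv2.TM_CCOEFF_NORMED); w=r[Y:Y+4*S+1,X:X+4*S+1]
        _,v,_,loc=cv2.minMaxLoc(w); best.append((round(v,4),a,((np.array(loc)-2*S)/S).tolist()))
    print(f,sorted(best)[::-1][:4])
E
cat > ta_run.py <<'E'
import sys; from ta import *
fit('t'+sys.argv[1],(395,248,450,300)); fit('s'+sys.argv[1],(200,205,262,250))
E
python3 ta_run.py 4
```

```text
t4 [(0.7314, np.float64(-127.75), [0.0, 1.125]), (0.7314, np.float64(-128.75), [0.375, 0.75]), (0.7312, np.float64(-127.5), [0.0, 1.25]), (0.7311, np.float64(-128.25), [0.25, 1.0])]
s4 [(0.8906, np.float64(-128.75), [0.625, -0.25]), (0.8899, np.float64(-129.75), [0.375, 0.0]), (0.8894, np.float64(-129.0), [0.625, -0.125]), (0.8885, np.float64(-128.25), [0.75, -0.375])]
```

>>> drive_tool(targets=[[0, 0, 0, -0.6, 1.0, 0.2, 0], [0, 0, 0, -1.2, 2.0, 0.3, 0], [0, 0, 0, -1.8, 3.0, 0.4, 0], [0, 0, 0, -2.4, 4.0, 0.4, 0], [0, 0, 0, -3.0, 5.0, 0.4, 0]])

```text
clock: 6.8
position: [0.5004, -0.1227, 0.2088]
ee_rot: [-2.998, 0.939, 0.001]
force: [1.3, 0.8, 0.8]
width: 0.004
gripper_force: 0.0
```

>>> drive_tool(targets=[[0, 0, 0, -0.6, 0.8, 0, 0], [0, 0, 0, -1.0, 1.5, 0, 0], [0, 0, 0, -1.0, 1.5, 0, 0], [0, 0, 0, -1.0, 1.5, 0, 0]])

```text
clock: 7.2
position: [0.4616, -0.0639, 0.209]
ee_rot: [2.999, -0.937, 0.0]
force: [0.4, -0.7, 0.2]
width: 0.001
gripper_force: 0.0
```

```bash
python3 - <<'E'
from g import *
import pickle
s,p,y,R=state(); w=arm.get_image('wrist'); pickle.dump((p,R,w),open('pics/w5.pkl','wb')); print(p,y,np.array(w['intrinsics']).tolist())
cv2.imwrite('pics/w5.png',w['pixels'][:,:,::-1])
E
```

```text
[ 0.4616407  -0.06391786  0.20901438] -124.70498033563425 [[336.0229175844016, 0.0, 321.1791440957637], [0.0, 336.0229175844016, 239.88723630071888], [0.0, 0.0, 1.0]]
```

View pics/w5.png

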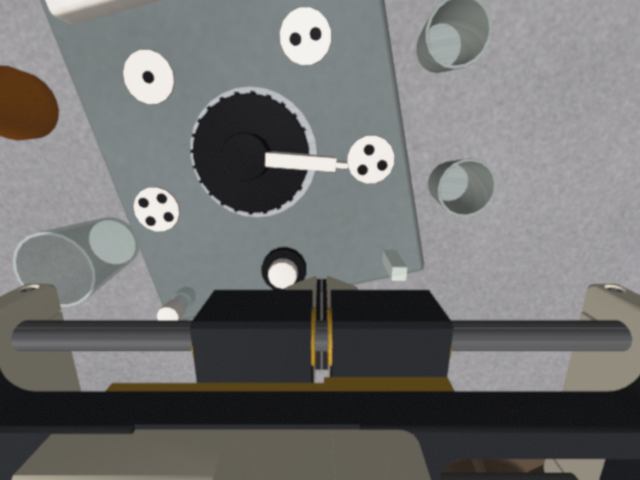

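The wrist view shows it clearly: the tab runs from (265,159) to (347,166), the three-dot label is at (370,159), and the other labels are at (304,36), (148,76) and (156,209).

```bash
cat > wt.py <<'E'
from g import *
import pickle,sys
from m import cent
from scipy.optimize import least_squares
f,l1,l2,l3,l4,c0,c1,r0,r1=sys.argv[1],*[eval(a) for a in sys.argv[2:]]
p,R,w=pickle.load(open(f'pics/{f}.pkl','rb')); M=np.array(w['mount'])
Rc=R@M[:3,:3]; o=p+R@M[:3,3]; K=np.linalg.inv(np.array(w['intrinsics']))
def bp(uv,z):
    r=Rc@K@np.r_[uv,1.]; return (o+r*(z-o[2])/r[2])[:2]
L=np.array([bp(cent(w,u,27),.074) for u in (l1,l2,l3,l4)]); A=np.radians([40,-40,-105,105])
q=least_squares(lambda v:(np.c_[v[0]+.1*np.cos(A+v[2]),v[1]+.1*np.sin(A+v[2])]-L).ravel(),[.548,-.053,-.38]); print('axis',q.x[:2].round(4),'yaw',np.degrees(q.x[2]).round(2),'res',np.abs(q.fun).max().round(4))
g=w['pixels'].astype(float).min(2)
for th in (150,190):
    E=[]
    for c in range(c0,c1):
        i=np.where(g[r0:r1,c]>th)[0]+r0; E.append((c,i.min(),i.max()))
    E=np.array(E,float)
    out=[]
    for k in (E[:,1],E[:,2],(E[:,1]+E[:,2])/2):
        b=np.polyfit(E[:,0],k,1); a,e=[bp((c,np.polyval(b,c)),.116) for c in (c0,c1)]; v=e-a; ang=np.degrees(np.arctan2(v[1],v[0])); x=a-q.x[:2]
        out.append((ang.round(2),round((v[0]*x[1]-v[1]*x[0])/np.hypot(*v)*1000,2)))
    print('th',th,'edges/mid (angle, offset mm)',out,'width px',(E[:,2]-E[:,1]).mean())
print('target',np.degrees(q.x[2])-105)
E
sed -i 's/^obs=\[\]/if __name__!="__main__": raise_=1\nobs=[]/' m.py
python3 wt.py w5 '(148,76)' '(304,36)' '(370,159)' '(156,209)' 272 330 145 180 | tail -4
```

```text
axis [ 0.5484 -0.052 ] yaw -21.9 res 0.0005
th 150 edges/mid (angle, offset mm) [(np.float64(-125.62), np.float64(2.86)), (np.float64(-132.0), np.float64(-3.91)), (np.float64(-128.8), np.float64(-0.51))] width px 16.32758620689655
th 190 edges/mid (angle, offset mm) [(np.float64(-128.14), np.float64(3.46)), (np.float64(-129.86), np.float64(-4.11)), (np.float64(-129.0), np.float64(-0.31))] width px 12.482758620689655
target -126.89956055167649
```

The tab is at about -129° and the label at -126.9°, so it is about 2° past. I'll nudge it back from the other face, where the camera can watch.

```bash
sed -i 's/^C=.*;/C=np.array([.5484,-.0524]);/' g.py; python3 - <<'E'
from g import *
delta(goal(-127,.058,-.028,.096),-127); delta(goal(-127,.058,-.018,.096),-127)
E
```

```text
t 7.25 p [ 0.462  -0.0647  0.2089] yang -124.8 z [ 0. -0. -1.] q7 -2.14 F [ 0.5 -0.2  0.1]
  need units [ 0.73 -0.43 -2.82] turn -0.44
t 7.25 p [ 0.462  -0.0647  0.2089] yang -124.8 z [ 0. -0. -1.] q7 -2.14 F [ 0.5 -0.2  0.1]
  need units [ 0.93 -0.58 -2.82] turn -0.44
```

>>> drive_tool(targets=[[0, 0, -0.4, 0.7, -0.4, 0, 0], [0, 0, -0.4, 0.7, -0.4, -1, 0], [0, 0, -0.4, 0.7, -0.4, -2, 0], [0, 0, -0.4, 0.7, -0.4, -2.8, 0], [0, 0, -0.4, 0.7, -0.4, -2.8, 0]])

```text
clock: 7.75
position: [0.4871, -0.0814, 0.0931]
ee_rot: [2.977, -0.994, -0.011]
force: [-0.4, -0.3, 0.6]
width: 0.007
gripper_force: 0.0
```

>>> drive_tool(targets=[[0, 0, 0, 0.04, -0.03, 0, 0], [0, 0, 0, 0.08, -0.06, 0, 0], [0, 0, 0, 0.08, -0.06, 0, 0]])

```text
clock: 8.05
position: [0.4944, -0.0832, 0.0985]
ee_rot: [-2.98, 0.993, -0.005]
force: [-0.3, 0.2, -0.4]
width: 0.005
gripper_force: 0.0
```

```bash
python3 - <<'E'
from g import *
import pickle
delta(goal(-127,.058,-.018,.096),-127)
s,p,y,R=state(); w=arm.get_image('wrist'); pickle.dump((p,R,w),open('pics/w6.pkl','wb'))
cv2.imwrite('pics/w6.png',w['pixels'][:,:,::-1])
E
```

```text
t 8.05 p [ 0.4944 -0.0832  0.0985] yang -126.87 z [ 0.003 -0.    -1.   ] q7 -2.11 F [-0.3  0.2 -0.4]
  need units [ 0.12 -0.12 -0.06] turn -0.03
```

View pics/w6.png

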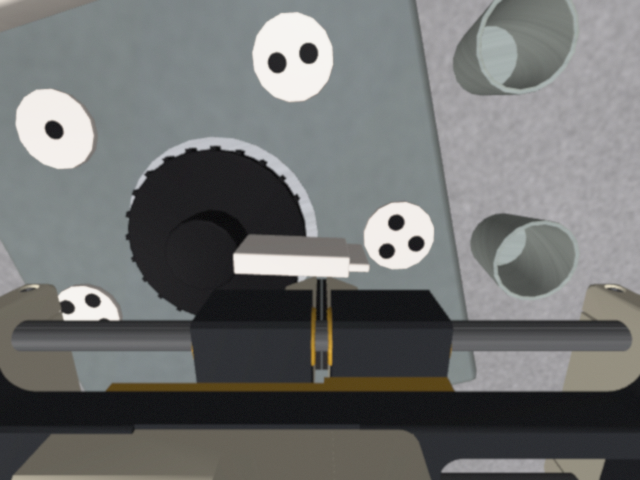

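This is a good view: the tab top runs from (235,262) to (350,268), with the three-dot label at (398,236). I'll measure from here and then nudge.

```bash
cat > w2.py <<'E'
from g import *
import pickle,sys
def meas(f):
    p,R,w=pickle.load(open(f'pics/{f}.pkl','rb')); M=np.array(w['mount']); Rc=R@M[:3,:3]; o=p+R@M[:3,3]; K=np.linalg.inv(np.array(w['intrinsics']))
    def bp(uv,z):
        r=Rc@K@np.r_[uv,1.]; return (o+r*(z-o[2])/r[2])[:2]
    g=w['pixels'].astype(np.uint8).min(2); th=200
    n,l,st,c=cv2.connectedComponentsWithStats((g>th).astype(np.uint8)[:290])
    best=None
    for i in range(1,n):  # tab top: elongated bright strip near the fingers
        x,y,ww,h,a=st[i]
        if ww>2.5*h and a>500 and x>150 and x<330: best=i
    x,y,ww,h,a=st[best]; cs=np.arange(x+8,x+int(ww*.8))
    E=[]
    for cc in cs:
        i=np.where(l[:,cc]==best)[0]; t,b=i.min(),i.max(); G=g[:,cc].astype(float)
        b2=b+(G[b]-th)/(G[b]-G[b+1]+1e-9); t2=t-(G[t]-th)/(G[t]-G[t-1]+1e-9); E.append((t2,b2))
    E=np.array(E); out=[]
    for k in (E[:,0],E[:,1],E.mean(1)):
        f_=np.polyfit(cs,k,1); a,e=[bp((q,np.polyval(f_,q)),.116) for q in (cs[0],cs[-1])]; v=e-a; X=a-C; out.append((np.degrees(np.arctan2(v[1],v[0])).round(2),round((v[0]*X[1]-v[1]*X[0])/np.hypot(*v)*1e3,2)))
    # label 3: filled contour nearest the tab's tip direction
    hull=[cv2.convexHull(k) for k in cv2.findContours((g>th).astype(np.uint8)[:290],cv2.RETR_EXTERNAL,cv2.CHAIN_APPROX_NONE)[0]]
    for k in hull:
        if cv2.contourArea(k)>1500:
            m=cv2.moments(k); u=np.r_[m['m10'],m['m01']]/m['m00']; q=bp(u,.074)-C; r=np.hypot(*q)
            if .08<r<.12: print('label r',r.round(4),'ang',np.degrees(np.arctan2(q[1],q[0])).round(2))
    print('tab',x,y,ww,h,'upper,lower,mid',out)
if __name__=='__main__': meas(sys.argv[1])
E
cat > snap.py <<'E'
import sys; from w2 import *
s,p,y,R=state(); w=arm.get_image('wrist'); pickle.dump((p,R,w),open(f'pics/{sys.argv[1]}.pkl','wb')); print(round(s['clock'],2),p.round(4),y.round(2),s['force'].round(1)); meas(sys.argv[1])
E
python3 w2.py w6
```

```text
label r 0.0995 ang -126.81
label r 0.1 ang 18.18
label r 0.0999 ang -61.7
tab 234 254 135 23 upper,lower,mid [(np.float64(-129.1), np.float64(4.05)), (np.float64(-129.42), np.float64(-4.66)), (np.float64(-129.26), np.float64(-0.27))]
```

>>> drive_tool(targets=[[0, 0, 0, 0.02, -0.02, 0, 0], [0, 0, 0, 0.05, -0.03, 0, 0], [0, 0, 0, 0.05, -0.03, 0, 0]])

```text
clock: 8.4
position: [0.495, -0.0839, 0.0971]
ee_rot: [-2.981, 0.992, -0.001]
force: [0.1, 0.5, 0.1]
width: 0.006
gripper_force: 0.0
```

```bash
python3 snap.py w7
```

```text
8.4 [ 0.495  -0.0839  0.0971] -126.83 [0.1 0.5 0.1]
label r 0.0996 ang -126.81
label r 0.1001 ang 18.14
label r 0.0999 ang -61.69
tab 233 257 136 23 upper,lower,mid [(np.float64(-129.11), np.float64(4.07)), (np.float64(-129.21), np.float64(-4.73)), (np.float64(-129.16), np.float64(-0.29))]
```

>>> drive_tool(targets=[[0, 0, 0, 0.04, -0.03, 0, 0], [0, 0, 0, 0.08, -0.06, 0, 0], [0, 0, 0, 0.08, -0.06, 0, 0]])

```text
clock: 8.75
position: [0.4982, -0.0865, 0.0967]
ee_rot: [2.98, -0.993, 0.0]
force: [-0.3, -0.5, -0.8]
width: 0.003
gripper_force: 0.0
```

```bash
python3 snap.py w8 | grep -v label
```

```text
8.75 [ 0.4982 -0.0865  0.0967] -126.85 [-0.3 -0.5 -0.8]
tab 233 266 135 23 upper,lower,mid [(np.float64(-129.11), np.float64(4.1)), (np.float64(-129.15), np.float64(-4.71)), (np.float64(-129.13), np.float64(-0.27))]
```

>>> drive_tool(targets=[[0, 0, 0, 0.02, -0.015, 0, 0], [0, 0, 0, 0.04, -0.03, 0, 0], [0, 0, 0, 0.04, -0.03, 0, 0]])

```text
clock: 9.1
position: [0.4995, -0.0874, 0.0967]
ee_rot: [2.981, -0.993, -0.0]
force: [-0.2, -0.1, 0.5]
width: 0.008
gripper_force: 0.1
```

```bash
python3 snap.py w9 | grep -v label
```

```text
9.1 [ 0.4995 -0.0874  0.0967] -126.84 [-0.2 -0.1  0.5]
tab 234 269 134 21 upper,lower,mid [(np.float64(-128.92), np.float64(4.1)), (np.float64(-128.35), np.float64(-4.99)), (np.float64(-128.64), np.float64(-0.41))]
```

>>> drive_tool(targets=[[0, 0, 0, 0.02, -0.015, 0, 0], [0, 0, 0, 0.04, -0.03, 0, 0], [0, 0, 0, 0.04, -0.03, 0, 0]])

```text
clock: 9.45
position: [0.501, -0.0888, 0.0967]
ee_rot: [2.98, -0.993, -0.001]
force: [-0.6, 0.8, 0.2]
width: 0.008
gripper_force: 0.6
```

```bash
python3 snap.py w10 | grep -v label
```

```text
9.45 [ 0.501  -0.0888  0.0967] -126.85 [-0.6  0.8  0.2]
tab 233 273 135 17 upper,lower,mid [(np.float64(-127.25), np.float64(4.1)), (np.float64(-129.11), np.float64(-2.77)), (np.float64(-128.17), np.float64(0.7))]
```

>>> drive_tool(targets=[[0, 0, 0, 0.01, -0.008, 0, 0], [0, 0, 0, 0.01, -0.008, 0, 0]])

```text
clock: 9.7
position: [0.5014, -0.089, 0.0967]
ee_rot: [2.98, -0.993, -0.001]
force: [-1.4, -1.1, -0.4]
width: 0.003
gripper_force: 0.8
```

```bash
python3 snap.py w11 | grep -v label
```

```text
9.7 [ 0.5014 -0.089   0.0967] -126.84 [-1.4 -1.1 -0.4]
tab 233 273 135 17 upper,lower,mid [(np.float64(-126.87), np.float64(4.14)), (np.float64(-130.41), np.float64(-1.62)), (np.float64(-128.62), np.float64(1.28))]
```

>>> drive_tool(targets=[[0, 0, 0, -0.1, 0.08, 0, 0], [0, 0, 0, -0.2, 0.15, 0, 0], [0, 0, 0, -0.2, 0.15, 1, 0], [0, 0, 0, -0.6, 0.6, 2, 0], [0, 0, 0, -0.6, 0.6, 2, 0]])

```text
clock: 10.25
position: [0.4789, -0.0629, 0.1812]
ee_rot: [-2.979, 0.989, -0.01]
force: [0.3, -0.5, 0.5]
width: 0.004
gripper_force: 0.0
```

```bash
python3 snap.py w12; python3 - <<'E'
from g import *
delta(np.r_[.451,-.0131,.12],-127)
E
```

```text
10.25 [ 0.4789 -0.0629  0.1812] -126.72 [ 0.3 -0.5  0.5]
label r 0.1003 ang 83.16
label r 0.0999 ang 18.32
label r 0.0996 ang -61.74
tab 274 152 138 51 upper,lower,mid [(np.float64(-117.07), np.float64(-3.51)), (np.float64(-130.24), np.float64(-2.25)), (np.float64(-123.57), np.float64(-2.91))]
t 10.3 p [ 0.4785 -0.0638  0.1792] yang -126.73 z [ 0.005  0.    -1.   ] q7 -2.16 F [-0.3 -0.4 -0.5]
  need units [-0.69  1.27 -1.48] turn -0.05
```

```bash
sed -i 's/x+int(ww\*.8))/x+(int(ww*.8) if h<30 else 64))/' w2.py; python3 w2.py w12|tail -1; python3 w2.py w6|tail -1
```

```text
tab 274 152 138 51 upper,lower,mid [(np.float64(-126.98), np.float64(4.0)), (np.float64(-127.24), np.float64(-4.69)), (np.float64(-127.11), np.float64(-0.32))]
tab 234 254 135 23 upper,lower,mid [(np.float64(-129.1), np.float64(4.05)), (np.float64(-129.42), np.float64(-4.66)), (np.float64(-129.26), np.float64(-0.27))]
```

>>> drive_tool(targets=[[0, 0, 0, -0.4, 0.6, 0, 0], [0, 0, 0, -0.7, 1.25, 0, 0], [0, 0, 0, -0.7, 1.25, -0.7, 0], [0, 0, 0, -0.7, 1.25, -1.4, 0], [0, 0, 0, -0.7, 1.25, -1.4, 0]])

```text
clock: 10.8
position: [0.4468, -0.015, 0.1177]
ee_rot: [2.978, -0.991, -0.009]
force: [-0.1, 0.6, 0.2]
width: 0.005
gripper_force: 0.0
```

The tab measures -127.1° against the -126.9° target, so it is aligned. Next I'll press the key.

>>> drive_tool(targets=[[0, 0, 0, 0.1, 0.04, -0.1, 0], [0, 0, 0, 0.1, 0.04, -0.2, 0], [0, 0, 0, 0.1, 0.04, -0.3, 0], [0, 0, 0, 0.1, 0.04, -0.4, 0], [0, 0, 0, 0.1, 0.04, -0.4, 0]])

```text
clock: 11.3
position: [0.4534, -0.0135, 0.1045]
ee_rot: [2.98, -0.993, -0.0]
force: [-0.6, -0.5, 0.6]
width: 0.004
gripper_force: 0.0
```

>>> drive_tool(targets=[[0, 0, 0, 0, 0, -0.1, 0], [0, 0, 0, 0, 0, -0.2, 0], [0, 0, 0, 0, 0, -0.2, 0]])

```text
clock: 11.6
position: [0.4532, -0.0134, 0.0963]
ee_rot: [2.98, -0.993, -0.001]
force: [0.4, 0.8, 1.4]
width: 0.007
gripper_force: 0.0
```

>>> drive_tool(targets=[[0, 0, 0, -0.04, 0, -0.05, 0], [0, 0, 0, -0.04, 0, -0.1, 0], [0, 0, 0, -0.04, 0, -0.1, 0]])

```text
clock: 11.9
position: [0.4517, -0.0134, 0.0925]
ee_rot: [2.98, -0.993, -0.001]
force: [0.1, -0.2, -0.1]
width: 0.006
gripper_force: 0.0
```

>>> drive_tool(targets=[[0, 0, 0, 0, 0, -0.04, 0], [0, 0, 0, 0, 0, -0.08, 0], [0, 0, 0, 0, 0, -0.08, 0]])

```text
clock: 12.2
position: [0.452, -0.0134, 0.0895]
ee_rot: [2.981, -0.993, -0.0]
force: [-0.5, -0.6, 2.6]
width: 0.004
gripper_force: 1.5
```

>>> drive_tool(targets=[[0, 0, 0, 0, 0, -0.05, 0], [0, 0, 0, 0, 0, -0.1, 0], [0, 0, 0, 0, 0, -0.1, 0]])

```text
clock: 12.5
position: [0.452, -0.0134, 0.0861]
ee_rot: [-2.98, 0.993, -0.0]
force: [-5.7, 0.4, 15.5]
width: 0.005
gripper_force: 7.4
```

>>> drive_tool(targets=[[0, 0, 0, 0, 0, -0.03, 0], [0, 0, 0, 0, 0, -0.05, 0], [0, 0, 0, 0, 0, -0.05, 0]])

```text
clock: 12.8
position: [0.4522, -0.0134, 0.0855]
ee_rot: [-2.98, 0.993, -0.001]
force: [-11.9, -0.0, 40.5]
width: 0.004
gripper_force: 20.4
```

Bottomed out: about 6 mm of travel with a hard stop. I'll release, lift clear and check.

>>> drive_tool(targets=[[0, 0, 0, 0, 0, 0.15, 0], [0, 0, 0, 0, 0, 0.5, 0], [0, 0, 0, 0, 0, 1.4, 0], [0, 0, 0, 0, 0, 2.4, 0], [0, 0, 0, -0.2, 0, 3, 0]])

```text
clock: 13.3
position: [0.4455, -0.0133, 0.206]
ee_rot: [-2.979, 0.992, -0.005]
force: [0.6, 1.0, -1.1]
width: 0.002
gripper_force: 0.0
```

>>> drive_tool(targets=[[0, 0, 0, 0, 0, 0, 0], [0, 0, 0, 0, 0, 0, 0], [0, 0, 0, 0, 0, 0, 0]])

```text
clock: 13.6
position: [0.4434, -0.0134, 0.2024]
ee_rot: [2.98, -0.992, -0.002]
force: [-0.2, -0.1, -0.3]
width: 0.002
gripper_force: 0.0
```

```bash
python3 snap.py w13; python3 - <<'E'
import pickle,cv2,numpy as np
from h import *
w=pickle.load(open('pics/w13.pkl','rb'))[2]['pixels'][:,:,::-1]; s=save('scene','s13')['pixels'][140:380,140:400,::-1]
cv2.imwrite('pics/c13.png',np.hstack([cv2.resize(w,(400,300)),cv2.resize(s,(400,300))]))
E
```

```text
13.6 [ 0.4434 -0.0134  0.2024] -126.84 [-0.2 -0.1 -0.3]Traceback (most recent call last):
  File "snap.py", line 2, in <module>
    s,p,y,R=state(); w=arm.get_image('wrist'); pickle.dump((p,R,w),open(f'pics/{sys.argv[1]}.pkl','wb')); print(round(s['clock'],2),p.round(4),y.round(2),s['force'].round(1)); meas(sys.argv[1])
                                                                                                                                                                                ~~~~^^^^^^^^^^^^^
  File "w2.py", line 13, in meas
    x,y,ww,h,a=st[best]; cs=np.arange(x+8,x+(int(ww*.8) if h<30 else 64))
    ^^^^^^^^^^
ValueError: not enough values to unpack (expected 5, got 1)
```

View pics/c13.png

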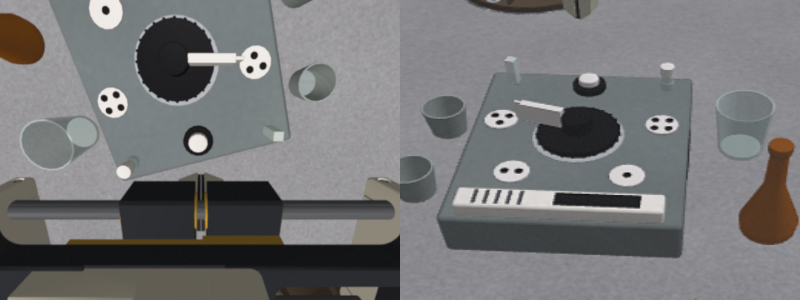

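The tab points at the three-dot label (wrist crop: tab to (240,58), label at (255,62)). The glassware is standing and the key looks up. I'll compare the key with its earlier image and then hand in.

```bash
python3 - <<'E'
from h import *
a,b,c=[cv2.imread(f'pics/{f}.png').astype(int)[190:218,248:280] for f in ('s1','s4','s13')]
k=np.abs(a-c).max(), np.abs(a-b).max(); print(k)
if k[0]<60: print(arm.sign_off())
E
```

```text
(np.int64(9), np.int64(9))
the job is handed in; nothing more can be done
None
```

The selector tab points at the three-dot label (last measured within about 0.3° of its middle). The read key was pressed to its hard stop and has sprung back up, no glassware was seen to move, and the job is handed in.

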